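# Flip the guard tab, twist the cap off the waste jar and park it

### The job

Open the white waste jar so that it can be emptied: fold its hinged flip-top tab right back, then unscrew the knurled cap beneath it anticlockwise, feeling for the place where it comes free, without ever tugging hard at the neck. Set the cap down upright inside the small steel tray, not dropped, leave the tab folded back, and leave the things standing round about where they are.

Things in the scene. Friction and masses are not known exactly. Their poses are not given: they have to be found in the camera images.
- jar: squat round white jar, 100 mm across, fixed on a 120x120x6 mm steel base plate; origin: centre of the plate's underside, z up along the common axis of jar and cap, +x towards the tab's hinge. Shoulder top at z = 95 mm; a neck 54 mm across rises from 95 to 112 mm. Hinge cheeks stand at x = 28 to 37 mm, |y| < 14 mm, up to z = 152 mm.
- hinge (a point): centre of the tab's hinge on the jar (x = +32.5 mm, 146 mm above the jar's origin); the hinge line runs along the jar's y axis; z is up. Beware: a centrifuge with a raised lid (about x 0.5 to 0.8 m, y -0.36 to -0.1 m) stands between the arm's start and the jar; pass in front of it, at x about 0.4 m
- tab_tip (a point): point on the grey flip-top tab's middle line, 62 mm from the hinge line, 6 mm from its free end; moves with the tab. The tab is a flat strip 68 mm long, 14 mm wide, 5 mm thick; closed it lies 3.5 mm above the cap's top and sticks out 16 mm past the knob on the side away from the hinge, where it can be pinched across its width.
- tab (a joint): angle of the tab: 0 closed (level, over the cap), grows as the free end is lifted and swung over to the far side of the hinge, 1.57 upright, 2.75 folded right back against its stop. A slightly stiff hinge: it stays where it is left. Starts at 0 to 0.15.
- cap: loose white cap, 40 to 85 g, 44 mm tall; origin: centre of its underside (foot of the stem), z up. Stem 25 mm across from 0 to 16 mm, with two lugs along its x axis (41 mm over both, 8 mm wide, 4 to 9 mm up); flange 46 mm across, 16 to 20 mm up; round knurled knob 38 mm across, 20 to 44 mm up (grip here). While in the neck its origin is 96 mm above the jar's.
- mouth (a point): centre of the neck's mouth, fixed to the jar 112 mm above its origin; its axes are the jar's and tell nothing of the slots. Inside, the cap's lugs lie under a hidden ledge with 2 mm of play up and down and pass up only at two hidden slots half a turn apart. Past the slots they run under the ledge again, to a stop 0.9 rad beyond.
- neck (a joint): how far the neck insert (ledge and slots) is pulled up out of its springy rubber seat, m: 0 seated, 1 mm per 4 N of pull by a locked cap; beyond 0.006 (24 N) the seat tears. The slots lie 0.25 to 1.35 rad anticlockwise (from above) of the cap's start, differently each time, in no pose: feel for them with gentle pulls; they let the cap out within about 0.12 rad either side.
- tray: small open square steel tray, 110x110x14 mm, walls and floor 4 to 5 mm thick, fixed; origin: centre of its underside, z up
- tape: bystander: roll of tape lying flat, 60x60x19 mm, origin at its underside
- clock: bystander: small bench timer, 62x68x21 mm, origin at its underside
- dropper_a: bystander: dropper bottle with white cap, 26 mm across, 78 mm tall, origin at its underside
- dropper_b: bystander: dropper bottle with a narrow black top, 25 mm across, 99 mm tall, origin at its underside
- pen: bystander: marker pen lying down, 124x13x15 mm, origin at its underside
Not all that is in view belongs to the job. Of the things shaped like the cap, the white one is meant.

How it is judged:
On the way, in this order (a step that is already met when the one before it is completed fails the run):
1. the tab is folded back (more than 2.2 rad) while the cap is still in the neck (value of joint tab above 2.2 rad and z of cap in the frame of jar below 0.104 m), for 0.2 s.
2. the cap is out of the neck, lifted more than 30 mm (z of cap in the frame of jar above 0.126 m), for 0.1 s.
At the end, for the whole second after the job is handed in: The cap stands upright (within 0.15 rad) and still on the floor of the tray, its centre within 40 mm of the tray's centre, released; the tab is folded back beyond 2.2 rad; the neck insert is in its seat (within 2 mm) (horizontal distance between cap and tray below 0.04 m and z of cap in the frame of tray between 0.001 and 0.009 m and angle between cap's own z axis and vertical below 0.15 rad and linear speed of cap below 0.02 m/s and value of joint tab above 2.2 rad and value of joint neck below 0.002 m); the robot touches nothing.
It fails at once if the neck insert is pulled more than 6 mm out of its seat (about 24 N) (value of joint neck above 0.006 m).
It fails at once if the cap is let go more than 25 mm above the tray (horizontal distance between cap and tray below 0.075 m and z of cap in the frame of tray above 0.03 m and contact force between the fingers and cap below 0.05 N).
It fails at once if a bystander is moved more than 30 mm (distance of any of tape, clock, dropper_a, dropper_b, pen from where it was at the start of the episode above 0.03 m).
It also fails if it takes over 72 s, if anything falls off the work surface, if the arm or the gripper's body presses on something with over 40 N, if the wrist force passes 120 N, or if a joint passes its speed limit or range.

### The arm

A 7-joint arm with a two-finger parallel gripper is mounted at the origin on a cart in front of the work surface, level with it; the furniture and walls round the work are solid. World frame = base frame: x ahead of the robot, y to its left, z up, the work surface at z = 0. Lengths are in m, angles in rad, forces in N, time in s.
With the tool pointing down it reaches from about 0.35 to 0.9 m from the base axis. Payload 7.2 kg.
Tool frame: the origin (TCP) lies on the centre line of the jaws, within the pads' length; the fingertips stand bot.nose_length ahead of it and the grasp point (between the pads) lies 3 mm ahead of it (bot.nose_length is the distance from the TCP to the fingertips, in m); z points along the fingers, y is the line along which they close (so a half turn about z gives the same grasp; the last joint's range is limited). The gripper opens to 88 mm and grips with 3 to 60 N. Pads are 20 mm wide; open, the fingers measure 115 mm over their backs; the gripper's body (75 mm by 178 mm) begins 61 mm behind the grasp point.
Start: joints at [-1.325, 0.411, -0.013, 1.596, 0.006, 1.134, -0.082], TCP at [0.193, 0.594, 0.212] pointing down, gripper open.
Joint ranges: [-2.95, 2.95], [-0.29, 1.99], [-1.47, 1.44], [0.14, 2.54], [-1.03, 4.17], [0.13, 1.85], [-2.86, 2.86]. Speed limits (rad/s): [2.39, 2.39, 3.01, 3.01, 3.14, 3.14, 3.14].

### API

Orientations are given as a unit quaternion [w, x, y, z].
In Python, from bench import bot gives the robot as it stands. The module is installed in compiled form; this text tells all that it offers.
- The arm moves only by the tool arm_command, never from a script. Its argument "steps" is a list of rows, each an object with "hand": the opening, from 0 (shut) to 1 (fully open); "linear": the shift along the world's x, y, z in units of 30 mm (1.0 is 30 mm), a list of three; "rotation": the turn, a rotation vector about the world's x, y, z in units of 6 degrees (1.0 is 6 degrees), a list of three. A call has exactly 5 rows; each row is the pose to reach, as a shift and turn from the pose commanded when the call began; what a row does not reach only later rows make up. A row lasts 1/8 s, in which the tool goes at most 62.5 mm and 10.7 degrees, less where a joint would pass 70% of its speed; a pose out of reach is approached as far as the arm can. A call with a gripper value outside its range is refused whole. The fingers move at their own pace and stop on an object; "squeeze" is the grip in N (left out, the last holds). Time passes only in rows, so rows that repeat a pose let the fingers close, or fill a call up. It gives the time, the measured TCP pose, the force, the opening and the grip force at its end, in the units of the state.
- bot.read_state(): the state, without advancing time (a new reading comes with each control period).
- bot.grab_frame(name): name is "side" or "top" or "wrist"; returns a dict with "image" (420x560x3 uint8, red, green, blue), "depth" (420x560 float32, m along the optical axis (not along the pixel's ray), 0 where there is no reading), "intrinsics" (3x3 intrinsics, pixels), "R" (3x3) and "t" (3): a world point X has camera coordinates R X + t. Camera axes: x right, y down, z forward; pixel columns grow to the right and rows downward; lengths in m; the calibration is good to about 2 mm. A picture is of the moment at which its call begins.
- bot.sign_off(): hands the job in; it is judged then, once.
The state is a dict: "time_s": time; "joint_positions": joint angles; "qd": joint speeds; "joint_efforts": joint torques, N m; "eef_pos": TCP position; "tcp_rot": TCP orientation; "contact_force": force on the tool from outside, world axes, zero at the start; "moment": the same for the moment, N m; "opening": finger opening in m; "finger_force": force on a finger pad.
Only numpy, scipy, OpenCV 4.12 (cv2) and the standard library are available. Lean on these libraries where they do the work, as an engineer would, in place of code of your own. Each camera call takes 0.05 s, during which the arm holds its last target. There are 200 camera calls.

## Working session

There is one attempt and no reset: what is moved stays moved. The work goes in short steps, Python scripts to look and compute and a tool call to move; the robot and the scene stay as the last step left them, time stands still between calls to the robot, and variables do not carry over. Pictures are saved under pics/ and viewed, at most 10 in all, crops included, and the job is handed in when it is done.

Besides the shell and the picture viewer there is one more tool, called after "Call:" as name(argument=value, ...) on one line, values as JSON. arm_command: Moves the arm, as the interface text tells. Its arguments: {"type":"object","properties":{"steps":{"type":"array","items":{"type":"object","properties":{"hand":{"type":"number"},"linear":{"type":"array","items":{"type":"number"}},"rotation":{"type":"array","items":{"type":"number"}}}}},"squeeze":{"type":"number"}},"required":["steps"]}

```bash
mkdir -p pics
cat > h.py <<'E'
import numpy as np, cv2
from bench import bot
def cloud(f):
    K=f["intrinsics"];d=f["depth"];v,u=np.mgrid[:d.shape[0],:d.shape[1]]
    c=np.stack([(u-K[0,2])/K[0,0]*d,(v-K[1,2])/K[1,1]*d,d],-1)
    return (c-f["t"])@f["R"]
E
python3 - <<'E'
from h import *
print(bot.read_state(), bot.nose_length)
for n in ["top","side"]:
    f=bot.grab_frame(n); cv2.imwrite(f"pics/{n}0.png",f["image"][...,::-1]); np.savez(f"{n}0.npz",**f)
    print(n,-f["R"].T@f["t"],f["R"][2],f["intrinsics"][0,0])
E
```

```text
{'time_s': 0.0, 'joint_positions': array([-1.32519114,  0.41190778, -0.01273523,  1.59704336,  0.00555489,
        1.13430949, -0.08219108]), 'qd': array([-1.18824028e-03,  1.58021271e-03, -6.06518337e-05,  1.76839828e-03,
       -1.55223597e-04,  4.56029921e-04,  1.38758379e-04]), 'joint_efforts': array([-1.77177577e-05, -5.87959528e+01,  6.42156657e-01, -2.91066527e+01,
       -5.36613842e-02,  1.82986620e-02,  1.49030457e-04]), 'eef_pos': array([0.19277501, 0.59396654, 0.21070434]), 'tcp_rot': array([-9.49572200e-05,  1.56241905e-01,  9.87718482e-01, -8.11246732e-04]), 'contact_force': array([0.47413107, 0.52776395, 0.19255174]), 'moment': array([-0.0015718 ,  0.00361063,  0.01646887]), 'finger_force': 0.0, 'opening': 0.08774545614496486} 0.022
top [0.50556556 0.21244181 1.08496077] [ 5.43233613e-02  6.01266326e-05 -9.98523394e-01] 430.33690305038755
side [ 0.26785122 -0.42271124  0.54570081] [ 0.36848927  0.77644693 -0.51121993] 461.0164642246908
```

View pics/top0.png

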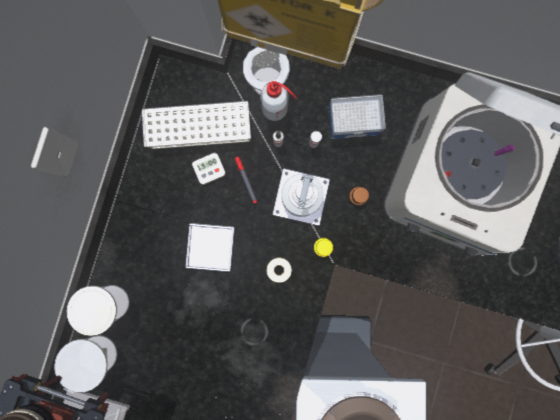

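View pics/side0.png

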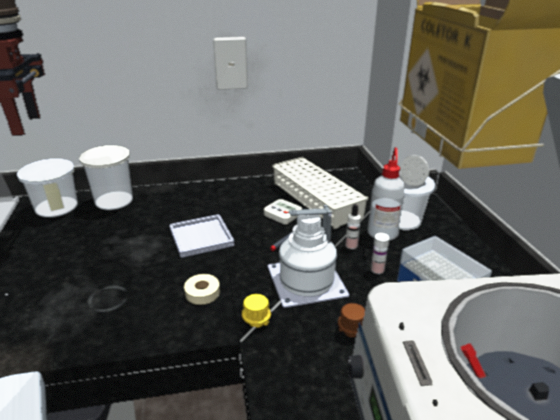

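Top view: jar on its plate at about (302,196), with the tab's cheeks near (306,180). The tray is at (210,247), tape at (279,270), pen at (246,180), and the droppers at (279,138) and (316,138). The gripper is at the lower left. Next I measure the jar and tray.

Run:
```python
from h import *
f=dict(np.load("top0.npz")); P=cloud(f); im=f["image"]
print("jar px",P[196,302],"tray",P[247,210])
s=im[150:240,257:347]; g=dict(np.load("side0.npz")); s2=g["image"][195:315,250:370]
o=np.hstack([cv2.resize(s,(396,396),interpolation=2),cv2.resize(s2,(396,396),interpolation=2)])
cv2.imwrite("pics/crop1.png",o[...,::-1])
hsv=cv2.cvtColor(im,cv2.COLOR_RGB2HSV)
X=P[...,0];Y=P[...,1];Z=P[...,2]
u,v=np.meshgrid(range(560),range(420))
# plates: bright, z small
for nm,(cu,cv_),zl,zh in [("plate",(302,196),-.005,.012),("tray",(210,247),-.005,.022)]:
    m=((im.min(-1)>110)&(Z>zl)&(Z<zh)&(abs(u-cu)<35)&(abs(v-cv_)<35)).astype(np.uint8)
    pts=P[m>0][:,:2].astype(np.float32); pts=pts[np.linalg.norm(pts-np.median(pts,0),axis=1)<.095]
    r=cv2.minAreaRect(pts); print(nm,len(pts),r, np.median(Z[m>0]))
n=(abs(u-302)<40)&(abs(v-196)<40)
for a,b in [(.085,.1),(.1,.12),(.125,.139),(.139,.1425),(.1425,.147),(.147,.16)]:
    q=P[n&(Z>a)&(Z<b)]
    if len(q): print(a,b,len(q),q.mean(0).round(4),q.min(0).round(4),q.max(0).round(4))
```

```text
jar px [0.59083025 0.1634263  0.15329636] tray [4.70913984e-01 3.83857070e-01 3.77426449e-04]
plate 811 ((0.5973860621452332, 0.1614036113023758), (0.12457168847322464, 0.13670949637889862), 78.33969116210938) 0.005092079732801034
tray 2030 ((0.4712718725204468, 0.38512712717056274), (0.11549433320760727, 0.11362219601869583), 86.38001251220703) 0.0037492108973853316
0.085 0.1 324 [0.5978 0.1603 0.0919] [0.5641 0.1204 0.085 ] [0.6392 0.1951 0.1   ]
0.1 0.12 155 [0.6015 0.1597 0.1126] [0.5765 0.1317 0.1008] [0.6325 0.1841 0.1199]
0.125 0.139 69 [0.6041 0.1592 0.1366] [0.5838 0.1383 0.1296] [0.6333 0.1761 0.139 ]
0.139 0.1425 63 [0.6017 0.1575 0.1402] [0.5857 0.1407 0.139 ] [0.6185 0.1741 0.1424]
0.1425 0.147 19 [0.6228 0.1549 0.1452] [0.592  0.1433 0.1426] [0.6381 0.1721 0.147 ]
0.147 0.16 214 [0.6048 0.1571 0.1509] [0.569  0.1377 0.147 ] [0.6391 0.1697 0.1575]
```

View pics/crop1.png

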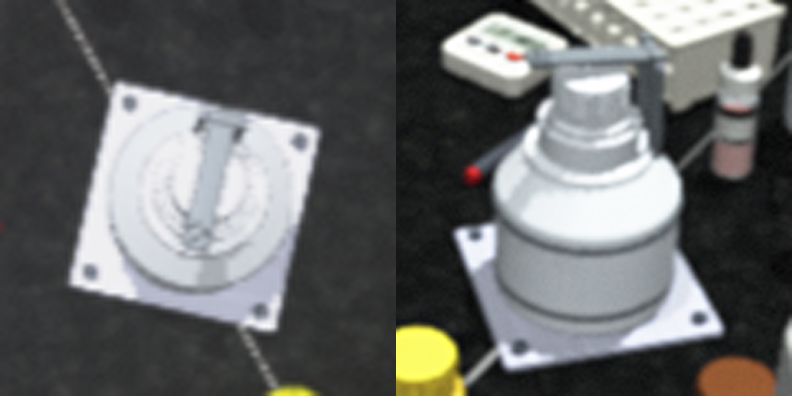

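Crop: plate corners at crop pixels (115,83), (320,127), (275,330), (70,285). The hinge cheeks are at the top (220,125), towards world +x, and the free end is at (200,240). The tab tilts up slightly towards its free end.

Run:
```python
from h import *
f=dict(np.load("top0.npz")); P=cloud(f); im=f["image"]
K,R,t=f["intrinsics"],f["R"],f["t"]; C=-R.T@t
def ray(u,v,z):
    d=R.T@np.linalg.inv(K)@[u,v,1]; return C+d*(z-C[2])/d[2]
c=np.array([ray(257+a/4.4,150+b/4.4,.006)for a,b in[(115,83),(320,127),(275,330),(70,285)]])
ctr=c.mean(0); e=(c[0]+c[1]-c[2]-c[3]); yaw=np.arctan2(e[1],e[0]); e2=c[0]+c[3]-c[1]-c[2]
print(ctr,yaw,np.arctan2(-e2[0],e2[1]),np.linalg.norm(c-np.roll(c,1,0),axis=1))
yaw=(yaw+np.arctan2(-e2[0],e2[1]))/2
ax=np.array([np.cos(yaw),np.sin(yaw)]); ay=np.array([-ax[1],ax[0]])
for n in["top","side"]:
    P=cloud(dict(np.load(n+"0.npz"))); 
    q=P-[ctr[0],ctr[1],0]; xl=q[...,:2]@ax; yl=q[...,:2]@ay; z=q[...,2]
    m=(abs(yl)<.012)&(abs(xl)<.06)&(z>.145)&(z<.18)
    for a in np.arange(-.045,.045,.01):
        k=m&(xl>a)&(xl<a+.01)
        if k.sum()>2: print(n,round(a,3),k.sum(),yl[k].mean().round(4),np.median(z[k]).round(4),z[k].max().round(4))
    k=(np.hypot(xl,yl)<.08)&(z>.07)&(z<.09); print("body",xl[k].min(),xl[k].max(),yl[k].min(),yl[k].max())
# tray rect
P=cloud(f);m=(P[...,2]>.009)&(P[...,2]<.02)&(abs(P[...,0]-.471)<.07)&(abs(P[...,1]-.385)<.07)
q=P[m][:,:2].astype(np.float32);print(len(q),cv2.minAreaRect(q),q.min(0),q.max(0))
```

```text
[0.60223986 0.15734677 0.006     ] -0.1975165701029502 -0.1913044795674783 [0.11884087 0.12018318 0.11926836 0.11960239]
top -0.035 27 0.001 0.1543 0.1575
top -0.025 29 0.0003 0.1522 0.1555
top -0.015 30 0.001 0.1516 0.1551
top -0.005 30 0.0005 0.1509 0.1535
top 0.005 29 0.0001 0.1496 0.1521
top 0.015 26 0.0005 0.1485 0.1527
top 0.025 41 -0.0004 0.1492 0.1535
top 0.035 8 0.0004 0.1495 0.153
body -0.04827591599126612 0.0487152953896684 -0.04753820112984894 0.048159106116711085
side -0.035 36 -0.0021 0.1544 0.1565
side -0.025 36 -0.003 0.1536 0.156
side -0.015 30 -0.0028 0.1527 0.1539
side -0.005 32 -0.0019 0.1518 0.1535
side 0.005 36 -0.0025 0.1508 0.1528
side 0.015 32 -0.0033 0.1502 0.152
side 0.025 47 -0.0011 0.1505 0.1527
side 0.035 8 -0.002 0.1506 0.1531
body -0.0481771451650683 0.049277002303015884 -0.05211624960925632 0.03222622498162546
292 ((0.47099483013153076, 0.38237667083740234), (0.11047331988811493, 0.10999281704425812), 86.43387603759766) [0.41322303 0.32398695] [0.5278397  0.44041646]
```

Call:
arm_command(steps=[{"hand":0.6,"linear":[1.26,-1.44,0.5],"rotation":[0,0,0.2]},{"hand":0.6,"linear":[2.52,-2.88,0.9],"rotation":[0,0,0.4]},{"hand":0.6,"linear":[3.8,-4.32,1.2],"rotation":[0,0,0.6]},{"hand":0.6,"linear":[5.06,-5.76,1.4],"rotation":[0,0,0.8]},{"hand":0.6,"linear":[6.3,-7.2,1.4],"rotation":[0,0,1.14]}], squeeze=6)

```text
time_s: 0.72
eef_pos: [0.3831, 0.3769, 0.2539]
tcp_rot: [0.0, 0.097, 0.995, 0.0]
contact_force: [0.0, 0.6, 0.7]
opening: 0.0526
finger_force: 0.0
```

Call:
arm_command(steps=[{"hand":0.6,"linear":[1.26,-1.44,0],"rotation":[0,0,0]},{"hand":0.6,"linear":[2.52,-2.88,0],"rotation":[0,0,0]},{"hand":0.6,"linear":[3.8,-4.32,0],"rotation":[0,0,0]},{"hand":0.6,"linear":[5.06,-5.76,0],"rotation":[0,0,0]},{"hand":0.6,"linear":[6.35,-7.17,0],"rotation":[0,0,0]}])

```text
time_s: 1.35
eef_pos: [0.5732, 0.1619, 0.2534]
tcp_rot: [-0.0, 0.097, 0.995, -0.0]
contact_force: [0.3, -0.0, -0.3]
opening: 0.0525
finger_force: 0.0
```

Run:
```python
from h import *
s=bot.read_state(); print(s["time_s"],s["eef_pos"],s["tcp_rot"],s["joint_positions"].round(2),s["contact_force"],s["opening"])
f=bot.grab_frame("wrist"); cv2.imwrite("pics/w1.png",f["image"][...,::-1]); np.savez("w1.npz",**f)
```

```text
1.35 [0.57323813 0.161865   0.25338408] [-1.67986192e-04  9.69229446e-02  9.95291874e-01 -9.39876284e-06] [-0.54  0.33  0.25  1.63 -0.09  1.19  1.1 ] [ 0.322554   -0.03869358 -0.28123029] 0.05251944985192969
```

View pics/w1.png

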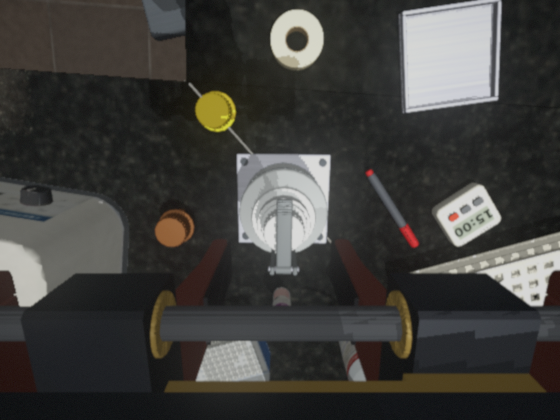

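Wrist view: looking down on the jar. The tab runs from its hinge at (283,270) to its free tip at (285,197), midway between the fingers and square to them. I'll check the tab's middle line from the depth, then go down.

Run:
```python
from h import *
P=cloud(dict(np.load("w1.npz")))
ax=np.array([np.cos(-.194),np.sin(-.194)]); ay=np.array([-ax[1],ax[0]])
q=P-[.602,.157,0]; xl=q[...,:2]@ax; yl=q[...,:2]@ay; z=q[...,2]
for a in np.arange(-.045,.045,.01):
    k=(xl>a)&(xl<a+.01)&(abs(yl)<.02)&(z>.1475)&(z<.17)
    if k.sum()>2: print(round(a,3),k.sum(),xl[k].min().round(4),yl[k].min().round(4),yl[k].max().round(4),np.median(z[k]).round(4))
k=(z>.13)&(z<.1425)&(np.hypot(xl,yl)<.03); print("knob",xl[k].min(),yl[k].min(),yl[k].max())
k=(z>.07)&(z<.09)&(np.hypot(xl,yl)<.06); print("body",xl[k].min(),yl[k].min(),yl[k].max())
print((np.array([.5732,.1619])-[.602,.157])@np.c_[ax,ay])
```

```text
-0.045 46 -0.0371 -0.0033 0.0096 0.1531
-0.035 189 -0.0348 -0.0041 0.0098 0.154
-0.025 169 -0.0249 -0.0042 0.0098 0.1526
-0.015 167 -0.015 -0.0042 0.0091 0.1517
-0.005 160 -0.005 -0.0043 0.0092 0.1508
0.005 158 0.005 -0.0043 0.0093 0.1498
0.015 140 0.0151 -0.0044 0.0094 0.149
0.025 235 0.0251 -0.0118 0.016 0.1497
knob -0.019612733605474844 -0.016839576909175483 0.021819859719701
body -0.05037652215002795 -0.04609702184318764 0.051248616492184804
[-0.02920439 -0.00074414]
```

Call:
arm_command(steps=[{"hand":0.6,"linear":[0,0.04,-1.5],"rotation":[0,0,0]},{"hand":0.6,"linear":[0,0.04,-2.6],"rotation":[0,0,0]},{"hand":0.6,"linear":[0,0.04,-3.15],"rotation":[0,0,0]},{"hand":0,"linear":[0,0.04,-3.15],"rotation":[0,0,0]},{"hand":0,"linear":[0,0.04,-3.15],"rotation":[0,0,0]}], squeeze=6)

```text
time_s: 2.02
eef_pos: [0.5732, 0.1649, 0.1603]
tcp_rot: [0.001, 0.097, 0.995, 0.0]
contact_force: [-0.4, -0.4, -0.1]
opening: 0.0363
finger_force: 0.0
```

Call:
arm_command(steps=[{"hand":0,"linear":[0,0,0],"rotation":[0,0,0]},{"hand":0,"linear":[0,0,0],"rotation":[0,0,0]},{"hand":0,"linear":[0,0,0],"rotation":[0,0,0]},{"hand":0,"linear":[0,0,0],"rotation":[0,0,0]},{"hand":0,"linear":[0,0,0],"rotation":[0,0,0]}])

```text
time_s: 2.65
eef_pos: [0.5724, 0.1646, 0.1591]
tcp_rot: [0.0, 0.097, 0.995, 0.0]
contact_force: [0.1, 1.4, -0.3]
opening: 0.0006
finger_force: 0.0
```

Run:
```python
from h import *
f=bot.grab_frame("side"); s=f["image"][120:300,200:440]
g=bot.grab_frame("wrist")["image"]
cv2.imwrite("pics/c2.png",np.hstack([cv2.resize(s,(480,360),interpolation=2),g[60:420,120:440]])[...,::-1]); np.savez("s2.npz",**f)
```

```text
(no output)
```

View pics/c2.png

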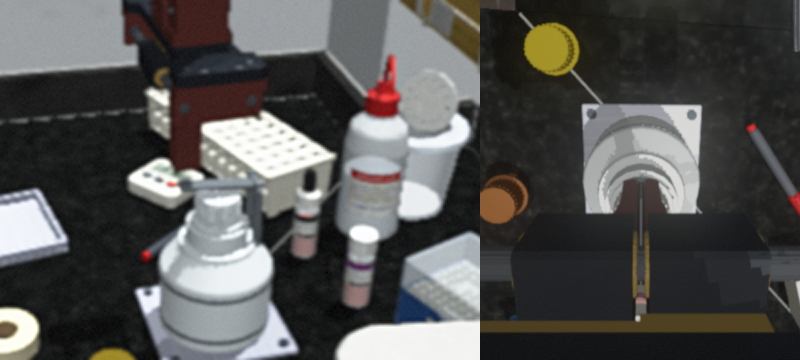

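Side view: the shut fingers end level with the tab's top, near crop (185,168), just above or behind the tip at (183,185). Nothing is pinched. I'll take the finger tip's position from the depth.

Run:
```python
from h import *
f=dict(np.load("s2.npz"));P=cloud(f)
ax=np.array([np.cos(-.194),np.sin(-.194)]); ay=np.array([-ax[1],ax[0]])
q=P-[.602,.157,0]; L=np.dstack([q[...,:2]@ax,q[...,:2]@ay,q[...,2]])
for v in range(190,218,2):
    print(v,*[f"{u}:{(L[v,u]*1000).round(0).astype(int).tolist()}{f['image'][v,u].tolist()}" for u in (288,292,296,300)])
s=bot.read_state();R=__import__("scipy.spatial.transform",fromlist=["x"]).Rotation.from_quat(np.roll(s["tcp_rot"],-1)).as_matrix()
tip=s["eef_pos"]+R[:,2]*.022; c=f["R"]@tip+f["t"]; p=f["intrinsics"]@c; print("tip proj",p[:2]/p[2],tip)
```

```text
190 288:[-40, -10, 202][61, 32, 27] 292:[-33, -11, 202][62, 33, 30] 296:[-26, -9, 200][62, 33, 31] 300:[-20, -10, 200][82, 66, 60]
192 288:[-39, -9, 198][59, 29, 27] 292:[-33, -10, 198][59, 30, 25] 296:[-27, -11, 197][62, 32, 29] 300:[-20, -10, 196][131, 118, 110]
194 288:[-39, -8, 194][58, 31, 28] 292:[-32, -9, 193][62, 32, 29] 296:[-26, -9, 192][61, 31, 27] 300:[-19, -9, 191][130, 116, 106]
196 288:[-39, -8, 190][57, 28, 27] 292:[-33, -9, 190][64, 35, 31] 296:[-26, -9, 189][61, 31, 29] 300:[-19, -8, 187][101, 87, 80]
198 288:[-39, -8, 186][59, 28, 26] 292:[-33, -10, 186][61, 30, 29] 296:[-25, -8, 184][62, 33, 28] 300:[-20, -11, 185][96, 83, 78]
200 288:[-39, -10, 184][60, 30, 27] 292:[-33, -11, 183][64, 33, 31] 296:[-26, -9, 182][64, 33, 30] 300:[-19, -8, 180][99, 88, 82]
202 288:[-39, -7, 179][62, 29, 28] 292:[-32, -9, 179][64, 32, 30] 296:[-25, -8, 177][60, 29, 27] 300:[-19, -10, 177][84, 72, 67]
204 288:[-39, -9, 176][62, 35, 33] 292:[-32, -8, 174][85, 67, 63] 296:[-26, -10, 174][104, 94, 89] 300:[-18, -8, 172][29, 17, 16]
206 288:[34, 247, 19][81, 85, 74] 292:[42, 243, 20][191, 202, 190] 296:[52, 243, 18][247, 250, 245] 300:[69, 269, 1][125, 127, 121]
208 288:[31, 238, 19][157, 173, 158] 292:[39, 231, 22][153, 165, 153] 296:[49, 233, 19][236, 239, 233] 300:[58, 233, 18][245, 246, 239]
210 288:[29, 229, 19][217, 218, 204] 292:[-28, 5, 155][85, 94, 89] 296:[-22, 3, 155][160, 168, 169] 300:[-14, 5, 153][165, 174, 175]
212 288:[24, 214, 23][177, 129, 123] 292:[-30, -3, 156][66, 72, 75] 296:[-23, -3, 155][119, 129, 135] 300:[-16, -3, 154][143, 154, 163]
214 288:[24, 212, 19][251, 254, 254] 292:[-31, -6, 154][77, 82, 85] 296:[-24, -4, 152][93, 101, 104] 300:[-17, -5, 151][121, 131, 135]
216 288:[22, 205, 19][255, 255, 253] 292:[32, 209, 14][127, 129, 124] 296:[44, 218, 8][113, 115, 111] 300:[-14, 4, 141][162, 169, 173]
tip proj [290.93168366 220.29544278] [0.57240822 0.16455286 0.13700682]
```

Run:
```python
from h import *
for n,box in[("side0",(0,160,0,60)),("s2",(60,215,240,340))]:
    f=dict(np.load(n+".npz"));P=cloud(f);im=f["image"].astype(int)
    a,b,c,d=box; S=P[a:b,c:d]; I=im[a:b,c:d]
    m=(S[...,2]>.1)&(I[...,0]>1.4*I[...,2])&(I[...,0]<150)&(f["depth"][a:b,c:d]<1.3)
    Q=S[m]; print(n,len(Q),Q.min(0),Q.max(0),np.percentile(Q[:,2],[1,5,50]))
    i=np.argwhere(m); 
    for cc in range(0,d-c,6):
        k=i[i[:,1]==cc]
        if len(k): v=k[:,0].max(); print(cc+c,v+a,S[v,cc].round(3))
```

```text
side0 1563 [ 0.16673633 -0.42271124  0.2249716 ] [0.26785122 0.66096909 0.54570081] [0.22826381 0.23799967 0.32285629]
0 101 [0.167 0.538 0.292]
6 115 [0.169 0.541 0.265]
12 133 [0.169 0.544 0.229]
18 134 [0.179 0.542 0.226]
24 92 [0.203 0.635 0.279]
30 92 [0.214 0.632 0.278]
36 109 [0.217 0.626 0.244]
s2 2633 [ 0.26785122 -0.42271124  0.1721106 ] [0.59706228 0.24371792 0.54570081] [0.17731077 0.19085181 0.29451496]
264 141 [0.558 0.239 0.255]
270 134 [0.569 0.239 0.266]
276 160 [0.537 0.149 0.261]
282 156 [0.543 0.14  0.27 ]
288 205 [0.563 0.157 0.173]
294 203 [0.573 0.155 0.175]
300 204 [0.583 0.153 0.172]
306 179 [0.554 0.085 0.254]
312 179 [0.563 0.084 0.253]
318 178 [0.57  0.079 0.255]
324 177 [0.581 0.08  0.254]
330 174 [0.589 0.078 0.258]
```

The finger tips are really 14 mm above the reported TCP height, both at the start and now, where `nose_length` says they should be 22 mm below it. The gripper body also agrees with this. So the tool sits 36 mm higher than reported, and I'll allow for that: tip z = reported z + 14 mm. Next I open, go down 36 mm and pinch.

Call:
arm_command(steps=[{"hand":0.5,"linear":[0,0,0],"rotation":[0,0,0]},{"hand":0.5,"linear":[0,0,0],"rotation":[0,0,0]},{"hand":0.5,"linear":[0,0,0],"rotation":[0,0,0]},{"hand":0.5,"linear":[0,0,-0.7],"rotation":[0,0,0]},{"hand":0.5,"linear":[0,0,-1.2],"rotation":[0,0,0]}], squeeze=6)

```text
time_s: 3.38
eef_pos: [0.5722, 0.1646, 0.1223]
tcp_rot: [-0.0, 0.097, 0.995, -0.0]
contact_force: [0.2, 0.4, -0.4]
opening: 0.0434
finger_force: 0.0
```

Call:
arm_command(steps=[{"hand":0.5,"linear":[0,0,0],"rotation":[0,0,0]},{"hand":0,"linear":[0,0,0],"rotation":[0,0,0]},{"hand":0,"linear":[0,0,0],"rotation":[0,0,0]},{"hand":0,"linear":[0,0,0],"rotation":[0,0,0]},{"hand":0,"linear":[0,0,0],"rotation":[0,0,0]}])

```text
time_s: 4.0
eef_pos: [0.5727, 0.165, 0.1234]
tcp_rot: [0.0, 0.097, 0.995, 0.0]
contact_force: [1.1, 1.6, 0.1]
opening: 0.0139
finger_force: 6.0
```

Call:
arm_command(steps=[{"hand":0,"linear":[0,0,0],"rotation":[0,0,0]},{"hand":0,"linear":[0,0,0],"rotation":[0,0,0]},{"hand":0,"linear":[0,0,0],"rotation":[0,0,0]},{"hand":0,"linear":[0,0,0],"rotation":[0,0,0]},{"hand":0,"linear":[0,0,0],"rotation":[0,0,0]}])

```text
time_s: 4.62
eef_pos: [0.5726, 0.1649, 0.1232]
tcp_rot: [0.0, 0.097, 0.995, 0.0]
contact_force: [0.9, 2.2, 1.2]
opening: 0.0144
finger_force: 6.0
```

Call:
arm_command(steps=[{"hand":0,"linear":[0.12,-0.02,0.53],"rotation":[0,0,0]},{"hand":0,"linear":[0.37,-0.07,1.01],"rotation":[0,0,0]},{"hand":0,"linear":[0.74,-0.145,1.41],"rotation":[0,0,0]},{"hand":0,"linear":[1.19,-0.235,1.7],"rotation":[0,0,0]},{"hand":0,"linear":[1.7,-0.335,1.86],"rotation":[0,0,0]}], squeeze=6)

```text
time_s: 5.25
eef_pos: [0.624, 0.1543, 0.1804]
tcp_rot: [0.0, 0.097, 0.995, 0.0]
contact_force: [0.2, 3.6, -2.7]
opening: 0.014
finger_force: 6.0
```

Call:
arm_command(steps=[{"hand":0,"linear":[0.53,-0.105,0.02],"rotation":[0,0,0]},{"hand":0,"linear":[1.05,-0.21,-0.095],"rotation":[0,0,0]},{"hand":0,"linear":[1.53,-0.3,-0.35],"rotation":[0,0,0]},{"hand":0,"linear":[1.92,-0.38,-0.71],"rotation":[0,0,0]},{"hand":0,"linear":[2.23,-0.44,-1.2],"rotation":[0,0,0]}])

```text
time_s: 5.88
eef_pos: [0.6909, 0.1407, 0.1418]
tcp_rot: [-0.0, 0.097, 0.995, -0.0]
contact_force: [-2.3, 1.2, 6.2]
opening: 0.0137
finger_force: 6.0
```

Run:
```python
from h import *
s=bot.read_state(); print(s["time_s"],s["eef_pos"],s["contact_force"],s["opening"],s["finger_force"])
f=bot.grab_frame("side"); s=f["image"][120:300,200:440]; np.savez("s3.npz",**f)
cv2.imwrite("pics/c3.png",cv2.resize(s,(640,480),interpolation=2)[...,::-1])
```

```text
5.875 [0.69087019 0.14071022 0.14178867] [-2.30866335  1.23865013  6.2466421 ] 0.013711076012831459 5.992605239152908
```

View pics/c3.png

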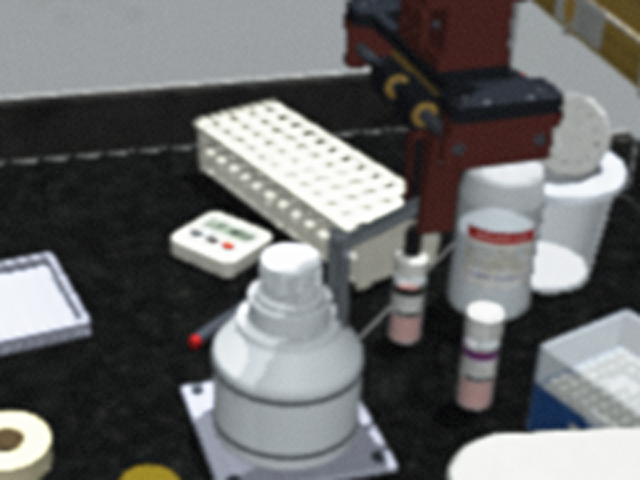

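The tab is folded back, running from its hinge at (345,230) to the fingers at (415,205), and the knob at (290,265) is clear. I'll press a little further down, release and go up.

Call:
arm_command(steps=[{"hand":0,"linear":[-0.03,0,-0.17],"rotation":[0,0,0]},{"hand":0,"linear":[-0.03,0,-0.17],"rotation":[0,0,0]},{"hand":0.4,"linear":[-0.03,0,-0.17],"rotation":[0,0,0]},{"hand":0.4,"linear":[-0.03,0,-0.17],"rotation":[0,0,0]},{"hand":0.4,"linear":[-0.03,0,-0.17],"rotation":[0,0,0]}])

```text
time_s: 6.55
eef_pos: [0.6889, 0.1414, 0.1374]
tcp_rot: [-0.001, 0.097, 0.995, -0.0]
contact_force: [0.5, 0.4, -0.1]
opening: 0.0352
finger_force: 0.0
```

Call:
arm_command(steps=[{"hand":0.6,"linear":[0,0,0],"rotation":[0,0,0]},{"hand":0.6,"linear":[0,0,0.6],"rotation":[0,0,0]},{"hand":0.6,"linear":[0,0,1.4],"rotation":[0,0,0]},{"hand":0.6,"linear":[0,0,2.2],"rotation":[0,0,0]},{"hand":0.6,"linear":[-1.4,0.25,2.6],"rotation":[0,0,-1]}])

```text
time_s: 7.18
eef_pos: [0.6495, 0.1478, 0.2181]
tcp_rot: [0.002, 0.151, 0.989, 0.0]
contact_force: [-0.5, 0.6, -0.2]
opening: 0.0526
finger_force: 0.0
```

Run:
```python
from h import *
s=bot.read_state(); print(s["time_s"],s["eef_pos"],s["tcp_rot"],s["contact_force"],s["opening"])
ax=np.array([np.cos(-.194),np.sin(-.194)]); ay=np.array([-ax[1],ax[0]])
for n in["side","top"]:
    P=cloud(bot.grab_frame(n)); q=P-[.602,.157,0]; xl=q[...,:2]@ax; yl=q[...,:2]@ay; z=q[...,2]
    for a in np.arange(.025,.115,.01):
        k=(xl>a)&(xl<a+.01)&(abs(yl)<.012)&(z>.13)&(z<.2)
        if k.sum()>2: print(n,round(a,3),k.sum(),yl[k].mean().round(4),np.median(z[k]).round(4),z[k].max().round(4))
    k=(z>.138)&(z<.145)&(np.hypot(xl,yl)<.025); print(n,"knob top",k.sum(),[((a[k].min()+a[k].max())/2).round(4) for a in(xl,yl)],[np.ptp(a[k]) for a in(xl,yl)],z[k].mean())
```

```text
7.175 [0.64946308 0.1477862  0.21810556] [1.91788343e-03 1.51055477e-01 9.88523385e-01 2.86637254e-04] [-0.4682035   0.60551507 -0.16982962] 0.05261576648564574
side 0.025 68 0.0002 0.1459 0.1529
side 0.035 44 -0.0019 0.1517 0.1547
side 0.045 42 -0.0024 0.1556 0.1595
side 0.055 39 -0.0028 0.16 0.1634
side 0.065 38 -0.0026 0.1642 0.1678
side 0.075 40 -0.0024 0.168 0.1712
side 0.085 39 -0.0027 0.172 0.1749
side knob top 224 [np.float64(0.0011), np.float64(-0.0006)] [np.float64(0.037953872589972265), np.float64(0.039006177398456174)] 0.14048866092775142
top 0.025 12 0.0087 0.1495 0.1539
top knob top 161 [np.float64(0.0002), np.float64(0.0015)] [np.float64(0.03624709853921017), np.float64(0.03682937484039031)] 0.13977221793430944
```

Call:
arm_command(steps=[{"hand":0.6,"linear":[-0.6,0.12,0],"rotation":[0,0,-1.7]},{"hand":0.6,"linear":[-1.2,0.24,0],"rotation":[0,0,-3.4]},{"hand":0.6,"linear":[-1.56,0.32,0],"rotation":[0,0,-5.1]},{"hand":0.6,"linear":[-1.56,0.32,-0.8],"rotation":[0,0,-5.1]},{"hand":0.6,"linear":[-1.56,0.32,-1.6],"rotation":[0,0,-5.1]}])

```text
time_s: 7.9
eef_pos: [0.6014, 0.1588, 0.1685]
tcp_rot: [0.001, 0.404, 0.915, 0.001]
contact_force: [-0.9, 0.4, -0.2]
opening: 0.0528
finger_force: 0.0
```

Run:
```python
from h import *
f=bot.grab_frame("side");s=bot.read_state(); print(s["time_s"],s["eef_pos"],s["tcp_rot"],s["joint_positions"].round(2),s["contact_force"],s["opening"])
g=bot.grab_frame("wrist"); cv2.imwrite("pics/w4.png",np.hstack([cv2.resize(f["image"][120:300,220:400],(420,420),interpolation=2),g["image"][120:420,90:470][:, :]if 0 else cv2.resize(g["image"][100:400,130:400],(378,420))])[...,::-1])
```

```text
7.95 [0.59960688 0.15829427 0.16493622] [-0.00099487  0.40403531  0.91474227 -0.00103205] [-0.6   0.46  0.37  1.68 -0.19  1.04  0.57] [-1.74754287 -0.81089055 -1.97822483] 0.05277359157076511
```

View pics/w4.png

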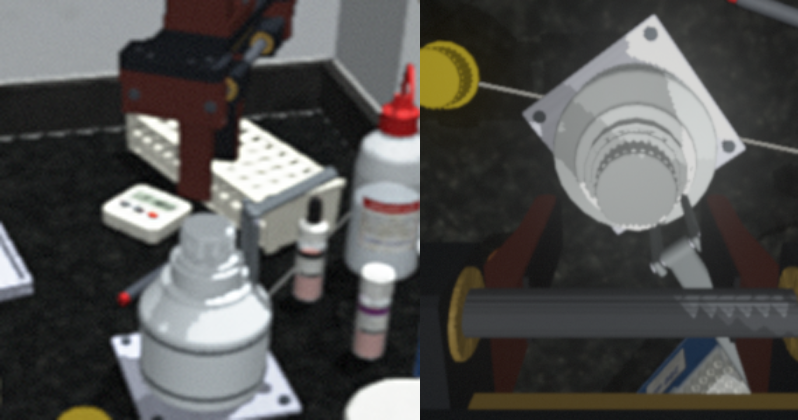

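Side view: the open fingers are above the knob at (208,235), with the tab folded back at (300,185) and the cheeks clear. Wrist view: the knob at (637,185) is centred between the finger tips at (540,200) and (745,200). Going down.

Call:
arm_command(steps=[{"hand":0.6,"linear":[0,0,-0.5],"rotation":[0,0,0]},{"hand":0.6,"linear":[0,0,-1.0],"rotation":[0,0,0]},{"hand":0.6,"linear":[0,0,-1.5],"rotation":[0,0,0]},{"hand":0.6,"linear":[0,0,-1.9],"rotation":[0,0,0]},{"hand":0.6,"linear":[0,0,-1.9],"rotation":[0,0,0]}], squeeze=30)

```text
time_s: 8.62
eef_pos: [0.5999, 0.1582, 0.1095]
tcp_rot: [-0.001, 0.405, 0.914, -0.001]
contact_force: [0.3, -0.4, -0.3]
opening: 0.0528
finger_force: 0.0
```

Run:
```python
from h import *
s=bot.read_state(); print(s["time_s"],s["eef_pos"],s["qd"].round(3),s["contact_force"],s["opening"])
```

```text
8.625 [0.59993751 0.15820709 0.1094846 ] [-0.002 -0.021  0.006 -0.021  0.006  0.014 -0.003] [ 0.31960479 -0.41231857 -0.27899564] 0.05281241435546177
```

Call:
arm_command(steps=[{"hand":0.6,"linear":[0.08,-0.02,-0.1],"rotation":[0,0,0]},{"hand":0,"linear":[0.08,-0.02,-0.1],"rotation":[0,0,0]},{"hand":0,"linear":[0.08,-0.02,-0.1],"rotation":[0,0,0]},{"hand":0,"linear":[0.08,-0.02,-0.1],"rotation":[0,0,0]},{"hand":0,"linear":[0.08,-0.02,-0.1],"rotation":[0,0,0]}], squeeze=30)

```text
time_s: 9.25
eef_pos: [0.6033, 0.1579, 0.1081]
tcp_rot: [0.0, 0.405, 0.914, 0.0]
contact_force: [1.2, -0.8, 0.9]
opening: 0.0374
finger_force: 30.0
```

Run:
```python
from h import *
s=bot.read_state(); print(s["time_s"],s["eef_pos"],s["qd"].round(3),s["contact_force"],s["moment"],s["opening"],s["finger_force"])
```

```text
9.25 [0.60329017 0.15790803 0.10810834] [-0.001  0.    -0.001 -0.001 -0.     0.001  0.   ] [ 1.17104695 -0.80019096  0.9111961 ] [-0.08286131 -0.0515513  -0.00256136] 0.03737910408428179 30.00034064054489
```

Call:
arm_command(steps=[{"hand":0,"linear":[0,0,0],"rotation":[0,0,1.05]},{"hand":0,"linear":[0,0,0],"rotation":[0,0,2.1]},{"hand":0,"linear":[0,0,0.06],"rotation":[0,0,2.1]},{"hand":0,"linear":[0,0,0.12],"rotation":[0,0,2.1]},{"hand":0,"linear":[0,0,0.12],"rotation":[0,0,2.1]}])

```text
time_s: 9.88
eef_pos: [0.6028, 0.1578, 0.1109]
tcp_rot: [-0.0, 0.302, 0.953, -0.0]
contact_force: [0.7, -0.1, -5.4]
opening: 0.0379
finger_force: 30.0
```

Run:
```python
from h import *
s=bot.read_state(); print(s["time_s"],s["eef_pos"],s["tcp_rot"],s["contact_force"],s["moment"],s["opening"],s["finger_force"])
```

```text
9.875 [0.60278941 0.15776769 0.11093078] [-1.82835189e-04  3.02468110e-01  9.53159455e-01 -2.51880136e-04] [ 0.67543333 -0.1139359  -5.41625045] [ 0.02435798 -0.24783279  0.00058792] 0.03791194913095137 29.999247193336487
```

Call:
arm_command(steps=[{"hand":0,"linear":[0,0,-0.09],"rotation":[0,0,0.9]},{"hand":0,"linear":[0,0,-0.09],"rotation":[0,0,1.9]},{"hand":0,"linear":[0,0,-0.03],"rotation":[0,0,1.9]},{"hand":0,"linear":[0,0,0],"rotation":[0,0,1.9]},{"hand":0,"linear":[0,0,0],"rotation":[0,0,1.9]}])

```text
time_s: 10.5
eef_pos: [0.6029, 0.1578, 0.1111]
tcp_rot: [-0.0, 0.206, 0.978, -0.0]
contact_force: [0.9, -0.2, -5.1]
opening: 0.0375
finger_force: 30.0
```

Call:
arm_command(steps=[{"hand":0,"linear":[0,0,-0.09],"rotation":[0,0,0.9]},{"hand":0,"linear":[0,0,-0.09],"rotation":[0,0,1.9]},{"hand":0,"linear":[0,0,-0.03],"rotation":[0,0,1.9]},{"hand":0,"linear":[0,0,0],"rotation":[0,0,1.9]},{"hand":0,"linear":[0,0,0],"rotation":[0,0,1.9]}])

```text
time_s: 11.12
eef_pos: [0.603, 0.1578, 0.1113]
tcp_rot: [-0.0, 0.108, 0.994, -0.0]
contact_force: [0.9, -0.5, -3.9]
opening: 0.0374
finger_force: 30.0
```

Call:
arm_command(steps=[{"hand":0,"linear":[0,0,-0.09],"rotation":[0,0,0.9]},{"hand":0,"linear":[0,0,-0.09],"rotation":[0,0,1.9]},{"hand":0,"linear":[0,0,-0.03],"rotation":[0,0,1.9]},{"hand":0,"linear":[0,0,0.01],"rotation":[0,0,1.9]},{"hand":0,"linear":[0,0,0.01],"rotation":[0,0,1.9]}])

```text
time_s: 11.75
eef_pos: [0.6032, 0.1579, 0.112]
tcp_rot: [0.0, 0.009, 1.0, 0.0]
contact_force: [-0.4, 0.4, -0.1]
opening: 0.0376
finger_force: 30.0
```

The pull has vanished, so the lugs are in the slots at about 0.82 rad. I lift gently and check the force.

Call:
arm_command(steps=[{"hand":0,"linear":[0,0,0.03],"rotation":[0,0,0]},{"hand":0,"linear":[0,0,0.06],"rotation":[0,0,0]},{"hand":0,"linear":[0,0,0.09],"rotation":[0,0,0]},{"hand":0,"linear":[0,0,0.12],"rotation":[0,0,0]},{"hand":0,"linear":[0,0,0.12],"rotation":[0,0,0]}])

```text
time_s: 12.38
eef_pos: [0.6031, 0.1578, 0.1153]
tcp_rot: [0.0, 0.008, 1.0, 0.0]
contact_force: [-0.5, 0.0, -1.2]
opening: 0.0377
finger_force: 30.0
```

Call:
arm_command(steps=[{"hand":0,"linear":[0,0,0.04],"rotation":[0,0,0]},{"hand":0,"linear":[0,0,0.08],"rotation":[0,0,0]},{"hand":0,"linear":[0,0,0.12],"rotation":[0,0,0]},{"hand":0,"linear":[0,0,0.16],"rotation":[0,0,0]},{"hand":0,"linear":[0,0,0.2],"rotation":[0,0,0]}])

```text
time_s: 13.0
eef_pos: [0.603, 0.1579, 0.1214]
tcp_rot: [0.0, 0.008, 1.0, 0.0]
contact_force: [1.1, -0.7, -0.4]
opening: 0.0374
finger_force: 30.0
```

Call:
arm_command(steps=[{"hand":0,"linear":[0,0,0.3],"rotation":[0,0,0]},{"hand":0,"linear":[0,0,0.8],"rotation":[0,0,0]},{"hand":0,"linear":[0,0,1.5],"rotation":[0,0,0]},{"hand":0,"linear":[0,0,2.3],"rotation":[0,0,0]},{"hand":0,"linear":[0,0,2.8],"rotation":[0,0,0]}])

```text
time_s: 13.62
eef_pos: [0.6037, 0.1579, 0.2076]
tcp_rot: [0.001, 0.008, 1.0, 0.0]
contact_force: [-0.1, -0.5, -1.5]
opening: 0.0375
finger_force: 30.0
```

Call:
arm_command(steps=[{"hand":0,"linear":[-0.7,1.2,0],"rotation":[0,0,0]},{"hand":0,"linear":[-1.7,2.9,0],"rotation":[0,0,0]},{"hand":0,"linear":[-2.7,4.6,0],"rotation":[0,0,0]},{"hand":0,"linear":[-3.7,6.3,0],"rotation":[0,0,0]},{"hand":0,"linear":[-4.4,7.5,0],"rotation":[0,0,0]}])

```text
time_s: 14.25
eef_pos: [0.469, 0.3855, 0.2058]
tcp_rot: [-0.0, 0.007, 1.0, 0.0]
contact_force: [0.4, -0.5, 0.1]
opening: 0.0375
finger_force: 30.0
```

Run:
```python
from h import *
f=bot.grab_frame("side");s=bot.read_state(); print(s["time_s"],s["eef_pos"],s["tcp_rot"],s["contact_force"],s["opening"],s["finger_force"])
cv2.imwrite("pics/s5.png",cv2.resize(f["image"][80:300,120:400],(700,550))[...,::-1])
```

```text
14.3 [0.46515751 0.39105187 0.20558314] [-0.00121331  0.00403574  0.99998936  0.00187465] [-2.78856009  4.30479992 -0.19831064] 0.03742123197977431 30.00118374824524
```

View pics/s5.png

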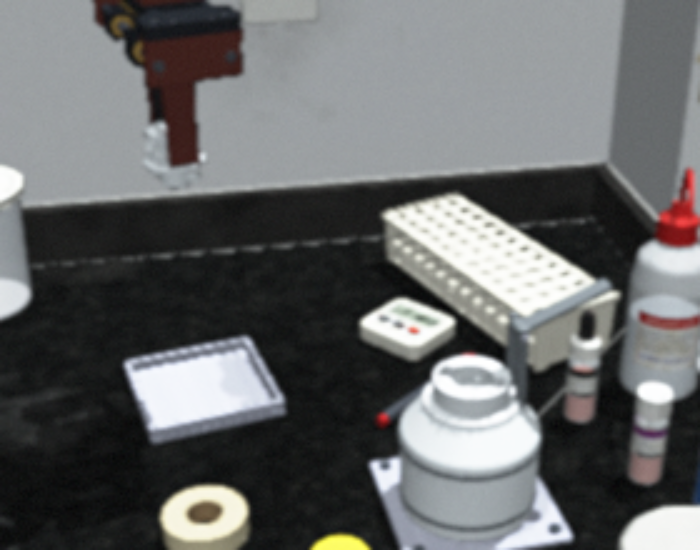

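The cap hangs upright in the fingers at (175,155), the neck at (475,375) is empty, the tab is still folded back, and nothing around has moved. Going down over the tray.

Call:
arm_command(steps=[{"hand":0,"linear":[0,0,-0.8],"rotation":[0,0,0]},{"hand":0,"linear":[0,0,-2.2],"rotation":[0,0,0]},{"hand":0,"linear":[0,0,-3.6],"rotation":[0,0,0]},{"hand":0,"linear":[0,0,-4.8],"rotation":[0,0,0]},{"hand":0,"linear":[0,0,-5.3],"rotation":[0,0,0]}])

```text
time_s: 14.92
eef_pos: [0.4703, 0.3819, 0.0446]
tcp_rot: [-0.001, 0.008, 1.0, -0.001]
contact_force: [-0.2, -0.9, -1.0]
opening: 0.0373
finger_force: 30.0
```

Call:
arm_command(steps=[{"hand":0,"linear":[0,0,-0.2],"rotation":[0,0,0]},{"hand":0,"linear":[0,0,-0.4],"rotation":[0,0,0]},{"hand":0,"linear":[0,0,-0.5],"rotation":[0,0,0]},{"hand":0,"linear":[0,0,-0.6],"rotation":[0,0,0]},{"hand":0,"linear":[0,0,-0.6],"rotation":[0,0,0]}])

```text
time_s: 15.55
eef_pos: [0.4711, 0.3829, 0.0284]
tcp_rot: [0.0, 0.008, 1.0, 0.0]
contact_force: [-0.5, -0.4, -0.3]
opening: 0.0376
finger_force: 30.0
```

Call:
arm_command(steps=[{"hand":0,"linear":[0,0,-0.1],"rotation":[0,0,0]},{"hand":0,"linear":[0,0,-0.2],"rotation":[0,0,0]},{"hand":0,"linear":[0,0,-0.28],"rotation":[0,0,0]},{"hand":0,"linear":[0,0,-0.32],"rotation":[0,0,0]},{"hand":0,"linear":[0,0,-0.35],"rotation":[0,0,0]}])

```text
time_s: 16.18
eef_pos: [0.471, 0.3828, 0.0176]
tcp_rot: [-0.0, 0.008, 1.0, -0.0]
contact_force: [0.6, 0.2, -0.3]
opening: 0.0373
finger_force: 30.0
```

Call:
arm_command(steps=[{"hand":0,"linear":[0,0,-0.01],"rotation":[0,0,0]},{"hand":0,"linear":[0,0,-0.02],"rotation":[0,0,0]},{"hand":0,"linear":[0,0,-0.03],"rotation":[0,0,0]},{"hand":0,"linear":[0,0,-0.04],"rotation":[0,0,0]},{"hand":0,"linear":[0,0,-0.05],"rotation":[0,0,0]}])

```text
time_s: 16.8
eef_pos: [0.471, 0.3828, 0.0163]
tcp_rot: [0.0, 0.008, 1.0, 0.0]
contact_force: [-0.2, -0.3, -0.2]
opening: 0.0376
finger_force: 30.0
```

Call:
arm_command(steps=[{"hand":0,"linear":[0,0,-0.02],"rotation":[0,0,0]},{"hand":0,"linear":[0,0,-0.04],"rotation":[0,0,0]},{"hand":0,"linear":[0,0,-0.05],"rotation":[0,0,0]},{"hand":0,"linear":[0,0,-0.06],"rotation":[0,0,0]},{"hand":0,"linear":[0,0,-0.06],"rotation":[0,0,0]}])

```text
time_s: 17.42
eef_pos: [0.4711, 0.3829, 0.016]
tcp_rot: [0.0, 0.008, 1.0, 0.0]
contact_force: [-3.6, -2.7, 14.2]
opening: 0.0375
finger_force: 30.0
```

Contact with the tray floor. I ease off, release and rise.

Call:
arm_command(steps=[{"hand":0,"linear":[0,0,0.04],"rotation":[0,0,0]},{"hand":0,"linear":[0,0,0.04],"rotation":[0,0,0]},{"hand":0.6,"linear":[0,0,0.04],"rotation":[0,0,0]},{"hand":0.6,"linear":[0,0,0.04],"rotation":[0,0,0]},{"hand":0.6,"linear":[0,0,0.04],"rotation":[0,0,0]}])

```text
time_s: 18.05
eef_pos: [0.471, 0.3828, 0.0154]
tcp_rot: [-0.0, 0.008, 1.0, -0.0]
contact_force: [-0.6, -0.3, -0.5]
opening: 0.0521
finger_force: 0.0
```

Call:
arm_command(steps=[{"hand":0.6,"linear":[0,0,0],"rotation":[0,0,0]},{"hand":0.6,"linear":[0,0,0.5],"rotation":[0,0,0]},{"hand":0.6,"linear":[0,0,1.5],"rotation":[0,0,0]},{"hand":0.6,"linear":[0,0,3],"rotation":[0,0,0]},{"hand":0.6,"linear":[0,0,4.5],"rotation":[0,0,0]}])

```text
time_s: 18.68
eef_pos: [0.471, 0.3828, 0.153]
tcp_rot: [0.0, 0.008, 1.0, 0.0]
contact_force: [0.0, 0.1, 0.5]
opening: 0.0526
finger_force: 0.0
```

Run:
```python
from h import *
f=bot.grab_frame("side");s=bot.read_state(); print(s["time_s"],s["eef_pos"],s["contact_force"],s["opening"])
P=cloud(f);im=f["image"];d=P-[.471,.3835,0]
k=(np.hypot(d[...,0],d[...,1])<.07)&(P[...,2]>.043)&(P[...,2]<.07);print(k.sum(),P[k].mean(0),P[k].min(0),P[k].max(0))
cv2.imwrite("pics/s6.png",cv2.resize(im[80:300,120:400],(700,550))[...,::-1])
```

```text
18.725 [0.47351513 0.38481604 0.15955234] [2.56470041 1.46896773 3.44555561] 0.05262114087582892
175 [0.4697281  0.37679903 0.04805777] [0.45156999 0.36048018 0.04305736] [0.48886278 0.39822222 0.05095024]
```

View pics/s6.png

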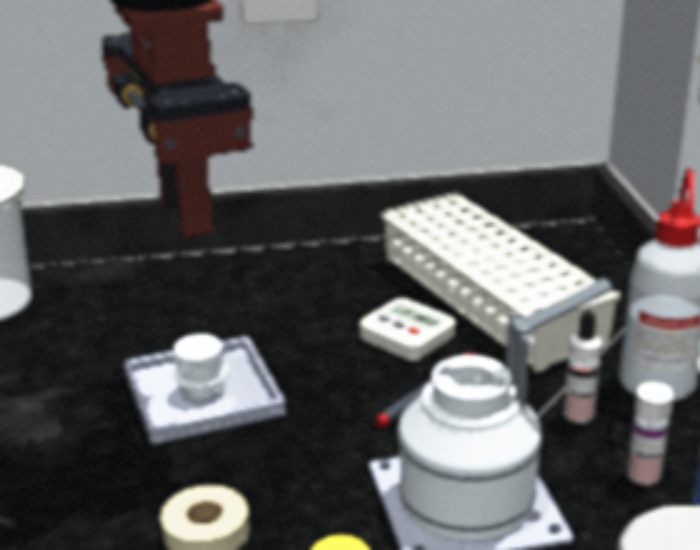

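The cap stands upright in the tray at (200,370) with its top about 49 mm up. The tab is folded back, and the fingers are clear at (195,230). I hold still once, then hand in.

Call:
arm_command(steps=[{"hand":0.6,"linear":[0,0,0],"rotation":[0,0,0]},{"hand":0.6,"linear":[0,0,0],"rotation":[0,0,0]},{"hand":0.6,"linear":[0,0,0],"rotation":[0,0,0]},{"hand":0.6,"linear":[0,0,0],"rotation":[0,0,0]},{"hand":0.6,"linear":[0,0,0],"rotation":[0,0,0]}])

```text
time_s: 19.35
eef_pos: [0.4709, 0.3827, 0.1501]
tcp_rot: [-0.0, 0.008, 1.0, -0.0]
contact_force: [-0.2, 0.2, -0.4]
opening: 0.0529
finger_force: 0.0
```

```bash
python3 -c "
from bench import bot
print(bot.sign_off())"
```

```text
the job is handed in; nothing more can be done
None
```

I handed the job in at 19.4 s (no verdict was returned): the tab is folded right back (about 2.75 rad), the cap came free at about 0.82 rad with a measured pull of at most 5.4 N, it stands upright in the tray, and nothing around it was disturbed; the reported TCP height was 36 mm too low, so the first pinch closed on air and I corrected for it.

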